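# Clip the temperature sensor onto the black sun plate

### The job

Two plates lean toward the robot so that their upper faces catch the sun from the window; the shiny one already wears its blue temperature clip. Squeeze the red sprung clip open, take it off the yellow parking rail, and clip it squarely onto the top edge of the black plate at the white mark in the middle, its jaws well down over the edge, then let go. Leave the shiny plate with its blue clip alone and do not push the jar, the beaker or the tape roll about.

Things in the scene. Friction and masses are not known exactly. Their poses are not given: they have to be found in the camera images.
- clip: loose cordless temperature clip like a wide clothes peg, 54 g, 89 mm tall: white sensor case with green lamp on top between two ribbed red handles, steel arms, black rubber jaws. Origin on the pivot; z points from jaws to handles, x across the jaw gap (squeeze the handles along x), y along the pivot and the gripped edge. Starts upright on the parking rail, jaws 14 mm over its edge
- clip_grip (a point): middle of the handles, 31 mm above the clip's origin along z. Handles are 22 mm wide (y), from z = 2 to 47 mm. At rest they splay: outer faces about 28 mm apart at z = 8 mm, 48 mm at the top. Squeezed to the stop they are parallel, 24 mm apart over the outside. Grip between z = 20 and 42 mm
- clip_tip (a point): point midway between the jaw tips, 42 mm below the clip's origin along its -z. The rubber jaw faces are 22 mm wide (y) and 16 mm tall, from this point upward
- clip_jaw (a joint): opening of each jaw lever (rad, both move equally): 0 gripping a 5 mm plate, -0.055 empty and shut, 0.24 squeezed to the stop (jaw tips 25 mm apart). Sprung shut: 5 N on each handle starts to open it, 9 N holds it at the stop, where a firmer grip is safe. The jaws press a plate with about 4 N
- rail: fixed parking rail: grey foot 90 x 100 x 20 mm with an upright yellow plate 5 mm thick, 70 mm wide along its y, top edge at 95 mm. Origin under the middle of the foot, x normal to the yellow plate, z up
- rail_edge (a point): middle of the top edge of the yellow parking plate
- black_plate: fixed matt black metal plate, 5 mm thick (x), 110 mm wide (y), 135 mm long (z), its foot in a wooden stand 150 x 120 x 18 mm, leaning 35 degrees from vertical, top nearer the robot. Origin at the middle of its foot; z runs up the plate to the top edge at 135 mm, x is its normal (up and to the window), y runs along the top edge
- black_plate_edge (a point): middle of the black plate's top edge, 129 mm above the worktop, where a white mark 8 mm wide wraps the edge. The clip can go at most 35 mm over an edge (22 mm is good); gripper pads may draw it back up to 8 mm as they open
- shiny_plate: fixed plate of bare metal with the same shape, axes and stand, wearing a fixed blue clip of the same size on its top edge; its place is exchanged with the black plate's at random. Not to be touched
- jar: screw jar with yellow lid, 51 mm across, 59 mm tall, loose, bystander; origin under its middle
- beaker_a: small glass beaker, 55 mm across, 68 mm tall, loose, bystander; origin under its middle
- tape: roll of masking tape lying flat, 109 mm across, 24 mm tall, loose, bystander; origin under its middle
Mind the look-alikes: they are no part of the job. There is more than one size of the clip; the job needs the larger.

How it is judged (in metres and radians):
On the way, in this order (a step that is already met when the one before it is completed fails the run):
1. the clip is squeezed open and lifted clear of the parking rail (value of joint clip_jaw above 0.06 rad and z of clip_tip in the frame of rail above 0.105 m), for 0.2 s.
2. the open jaws stand astride the black plate's top edge (value of joint clip_jaw above 0.06 rad and z of clip_tip in the frame of black_plate below 0.127 m and x of clip_tip in the frame of black_plate between -0.014 and 0.014 m and y of clip_tip in the frame of black_plate between -0.045 and 0.045 m), for 0.1 s.
At the end, for the whole second after the job is handed in: the red clip grips the black plate's top edge by its own spring, jaw tips 5 to 40 mm below the edge, within 15 mm of the white mark, square to the edge and in line with the plate within about 11 degrees, at rest and released (z of clip_tip in the frame of black_plate between 0.095 and 0.13 m and x of clip_tip in the frame of black_plate between -0.004 and 0.004 m and y of clip_tip in the frame of black_plate between -0.015 and 0.015 m and angle between the z axis of clip and the z axis of black_plate, either way round below 0.2 rad and angle between the y axis of clip and the y axis of black_plate, either way round below 0.2 rad and contact force between clip and black_plate above 1 N and value of joint clip_jaw below 0.04 rad and linear speed of clip below 0.02 m/s); the robot touches nothing.
It fails at once if the shiny plate or its blue clip is struck by the robot or the red clip (over 3 N) (contact force between any of the arm, the fingers, clip and shiny_plate above 3 N).
It fails at once if the jar is pushed more than 3 cm (distance of jar from where it was at the start of the episode above 0.03 m).
It fails at once if the beaker is pushed more than 3 cm (distance of beaker_a from where it was at the start of the episode above 0.03 m).
It fails at once if the tape roll is pushed more than 3 cm (distance of tape from where it was at the start of the episode above 0.03 m).
It also fails if it takes over 35 s, if anything falls off the work surface, if the arm or the gripper's body presses on something with over 40 N, if the wrist force passes 120 N, or if a joint passes its speed limit or range.

### The arm

A 6-joint arm with a two-finger parallel gripper is mounted at the origin on the work surface; the furniture and walls round the work are solid. World frame = base frame: x ahead of the robot, y to its left, z up, the work surface at z = 0. Lengths are in mm, angles in rad, forces in N, time in s.
With the tool pointing down it reaches from about 350 to 775 mm from the base axis. Payload 5.5 kg.
Tool frame: the origin (TCP) lies midway between the tips of the shut fingers; the grasp point (between the pads) lies 19 mm behind it; z points along the fingers, y is the line along which they close (so a half turn about z gives the same grasp; the last joint's range is limited). The gripper opens to 85 mm and grips with 20 to 120 N. Pads are 22 mm wide; open, the fingers measure 114 mm over their backs; the gripper's body (76 mm by 85 mm) begins 54 mm behind the grasp point. The pads swing forward as they close: fully open they stand 13 mm farther back than shut.
Start: joints at [-1.265, 0.313, 0.046, 1.304, 0, 1.431], TCP at [247.93, -518.847, 231.323] pointing down, gripper open.
Joint ranges: [-2.76, 2.76], [-0.86, 1.69], [-1.03, 1.26], [-2.2, 2.34], [-1.47, 1.5], [-3.14, 3.14]. Speed limits (rad/s): [2.57, 2.57, 3.14, 3.14, 3.14, 3.14].

### API

Orientations are given as a 3x3 rotation matrix whose columns are the frame's x, y, z axes.
In Python, from station import env gives the robot as it stands.
- The arm moves only by the shell command python3 -m jog 'ROWS'. ROWS is JSON, a list of rows, each a list of 5 numbers: the shift along the tool's x, y, z in mm, then the turn about the tool's z in rad, then the finger opening in mm, from 0 to 85.4. In form: [[dx, dy, dz, twist, fingers], ...]. A call has 1 to 12 rows; each row shifts and turns the commanded pose from where the row before left it, along the tool's axes as they then stand; what a row does not reach is not made up. A row lasts 1/12 s, in which the tool goes at most 41.7 mm and 7.16 degrees, less where a joint would pass 70% of its speed; a pose out of reach is approached as far as the arm can. A call with a gripper value outside its range is refused whole. The fingers move at their own pace and stop on an object; the grip force is fixed at half the most. Time passes only in rows, so rows that do not move let the fingers close. It gives the time, the measured TCP pose, the force, the opening and the grip force at its end, in the units of the state.
- env.get_state(): the state, without advancing time (a new reading comes with each control period).
- env.capture(name): name is "scene" or "top" or "wrist"; returns a dict with "image" (480x640x3 uint8, red, green, blue), "range_z" (480x640 float32, mm along the optical axis (not along the pixel's ray), 0 where there is no reading), "fx", "fy", "cx", "cy" (pixels), "k1" (the pictures are not rectified: a ray, as slopes to the right and down, at radius r is drawn at 1 + k1 r^2 times it, then the intrinsics apply), "rvec" (rotation vector, rad) and "tvec" (3), from world to camera coordinates, as OpenCV has them. Camera axes: x right, y down, z forward; pixel columns grow to the right and rows downward; lengths in mm; the calibration is good to about 2 mm. A picture is of the moment at which its call begins.
- env.finish_job(): hands the job in; it is judged then, once.
The state is a dict: "t": time; "joints": joint angles; "qvel": joint speeds; "joint_efforts": joint torques, N m; "tcp_pos": TCP position; "orientation": TCP orientation; "wrist_force": force on the tool from outside, world axes, zero at the start; "ft_torque": the same for the moment, N m; "width": finger opening in mm; "grasp_force": force on a finger pad.
Only numpy, scipy, OpenCV 4.12 (cv2) and the standard library are available. Lean on these libraries where they do the work, as an engineer would, in place of code of your own. Each camera call takes 0.05 s, during which the arm holds its last target. There are 200 camera calls.

## Working session

There is one attempt and no reset: what is moved stays moved. The work goes in short steps, Python scripts to look and compute and a shell command to move; the robot and the scene stay as the last step left them, time stands still between calls to the robot, and variables do not carry over. Pictures are saved under pics/ and viewed, at most 10 in all, crops included, and the job is handed in when it is done.

```bash
ls; mkdir -p pics; cat > h.py <<'E'
import numpy as np, cv2
from station import env
def cap(n,f):
    c=env.capture(n); np.savez('pics/'+f+'.npz',**c); cv2.imwrite('pics/'+f+'.png',c['image'][:,:,::-1]); return c
def load(f): return dict(np.load('pics/'+f+'.npz'))
def cloud(c):
    h,w=c['range_z'].shape
    v,u=np.mgrid[0:h,0:w]
    K=np.array([[c['fx'],0,c['cx']],[0,c['fy'],c['cy']],[0,0,1]],float)
    p=cv2.undistortPoints(np.stack([u,v],-1).reshape(-1,1,2).astype(float),K,np.array([c['k1'],0,0,0],float)).reshape(h,w,2)
    z=c['range_z'].astype(float)
    P=np.stack([p[...,0]*z,p[...,1]*z,z],-1)
    R=cv2.Rodrigues(np.array(c['rvec'],float).reshape(3,1))[0]
    W=(P-np.array(c['tvec']).reshape(3))@R
    W[z==0]=np.nan
    return W
E
python3 - <<'E'
from h import *
cap('scene','s0');cap('top','t0')
s=env.get_state();print(s)
E
```

```text
pics
{'t': 0.1, 'joints': array([-1.26463275e+00,  3.13909470e-01,  4.50558110e-02,  1.30361934e+00,
        8.69357418e-06,  1.43119936e+00]), 'qvel': array([ 0.00143915, -0.00221699,  0.00309632,  0.00163701, -0.00045272,
       -0.00081089]), 'joint_efforts': array([ 1.80109375e-03, -4.81723666e+01,  2.99244028e+01,  1.27276615e-02,
       -2.04023027e-04, -4.83183371e-06]), 'tcp_pos': array([ 247.75675514, -518.3517243 ,  230.49202624]), 'orientation': array([[ 9.02283083e-01,  4.31143817e-01, -4.97064250e-04],
       [ 4.31144035e-01, -9.02281695e-01,  1.60132127e-03],
       [ 2.41907790e-04, -1.65915138e-03, -9.99998594e-01]]), 'wrist_force': array([-0.00826407,  0.26543224,  0.13724223]), 'ft_torque': array([ 0.01477336, -0.00740789,  0.03464779]), 'grasp_force': 0.0, 'width': 85.52881650320859}
```

View pics/s0.png

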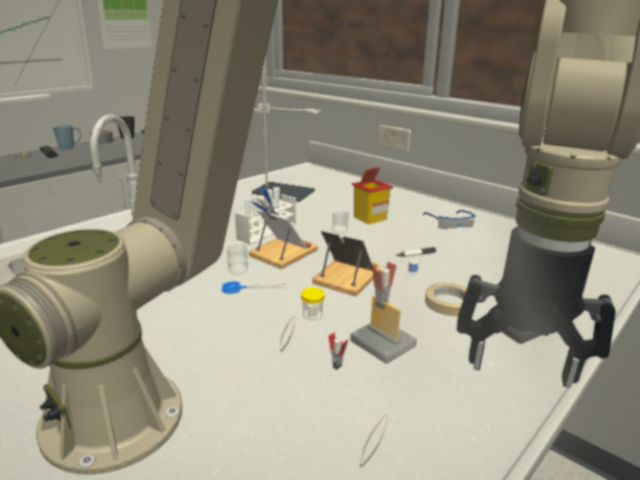

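View pics/t0.png

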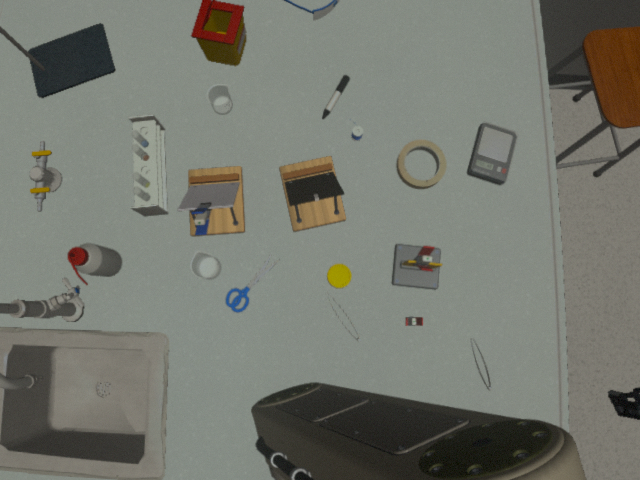

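The scene view shows the large red clip on the yellow rail at about (383,283), the black plate at (347,250), the shiny plate with its blue clip at (283,228), and the small look-alike clip at (337,348). In the top view the rail is at (417,265), the black plate's top edge at about (315,190) with its white mark near (317,197), and the shiny plate at (210,197).

```bash
python3 - <<'E'
from h import *
def fit(P,n):
    m=np.median(P,0); P=P[np.linalg.norm(P-m,axis=1)<90]
    q=P[:,:2]-P[:,:2].mean(0); w,V=np.linalg.eigh(q.T@q)
    print(n,len(P),'mean',P.mean(0).round(1),'min',P.min(0).round(0),'max',P.max(0).round(0),'minoraxis',V[:,0].round(3),'yaw major',np.degrees(np.arctan2(V[1,1],V[0,1])).round(1))
for f,boxes in (('t0',dict(rail=(390,240,450,295),black=(278,150,350,235),shiny=(175,160,250,240),jar=(325,260,355,292),beaker=(190,245,225,282))),('s0',dict(rail=(345,255,420,360),black=(310,225,385,295),shiny=(245,180,320,270)))):
    c=load(f);W=cloud(c);I=c['image'].astype(int)
    for n,(a,b,x,y) in boxes.items():
        w=W[b:y,a:x].reshape(-1,3);i=I[b:y,a:x].reshape(-1,3);ok=~np.isnan(w[:,0]);w=w[ok];i=i[ok]
        r,g,bl=i.T
        print(f,n)
        if n=='rail':
            fit(w[(r>90)&(r>2*g)&(w[:,2]>70)],'red')
            fit(w[(r>120)&(g>.6*r)&(bl<.6*g)&(w[:,2]>30)],'yellow')
            fit(w[(w[:,2]>14)&(w[:,2]<26)],'foot')
        elif n in('black','shiny'):
            m=(r<80)&(w[:,2]>60) if n=='black' else (w[:,2]>60)
            fit(w[m],'plate')
            t=w[m]; t=t[t[:,2]>np.percentile(t[:,2],85)]; fit(t,'topband')
            p=w[m]; 
            fit(w[(w[:,2]>12)&(w[:,2]<24)],'stand')
        else: fit(w[w[:,2]>20],n)
E
python3 -c "
import cv2
a=cv2.imread('pics/t0.png');b=cv2.imread('pics/s0.png')
A=cv2.resize(a[150:300,270:450],None,fx=3.3,fy=3.3,interpolation=2)[:,:400*2]
B=cv2.resize(b[220:370,300:440],None,fx=4,fy=4,interpolation=2)
cv2.imwrite('pics/cA.png',A);cv2.imwrite('pics/cB.png',B)"
```

```text
t0 rail
red 32 mean [ 466.  -176.   169.5] min [ 448. -187.  165.] max [ 491. -165.  172.] minoraxis [-0.14 -0.99] yaw major 171.9
yellow 39 mean [ 468.2 -191.7   96.1] min [ 464. -221.   92.] max [ 474. -154.   99.] minoraxis [-0.996  0.087] yaw major 85.0
foot 1323 mean [ 464.  -183.1   20.7] min [ 421. -241.   14.] max [ 517. -135.   26.] minoraxis [-0.875  0.484] yaw major 61.1
t0 black
plate 908 mean [610.9  36.4  98.8] min [575. -21.  60.] max [649.  95. 134.] minoraxis [-0.973 -0.231] yaw major 103.4
topband 137 mean [589.7  32.6 129.8] min [575. -21. 126.] max [604.  85. 134.] minoraxis [-0.974 -0.225] yaw major 103.0
stand 1444 mean [589.9  34.2  18.9] min [543. -33.  12.] max [679. 107.  24.] minoraxis [-0.996  0.084] yaw major 85.2
t0 shiny
plate 1286 mean [576.5 249.  120.2] min [509. 196.  60.] max [625. 309. 201.] minoraxis [ 0.486 -0.874] yaw major -150.9
topband 199 mean [533.4 245.5 185.9] min [507. 233. 175.] max [557. 258. 206.] minoraxis [ 0.06  -0.998] yaw major -176.6
stand 1262 mean [579.6 233.7  18.8] min [531. 188.  12.] max [673. 312.  24.] minoraxis [-0.434
[... 689 characters left out ...]
27.7  94.7] min [578. -24.  60.] max [644.  85. 128.] minoraxis [-0.978 -0.209] yaw major 102.1
topband 95 mean [590.7  24.6 123.3] min [578. -24. 118.] max [605.  74. 128.] minoraxis [-0.973 -0.23 ] yaw major 103.3
stand 1106 mean [607.9  28.9  16.8] min [545. -37.  12.] max [695. 101.  24.] minoraxis [-0.825  0.565] yaw major 55.6
s0 shiny
plate 616 mean [584.3 252.  100.4] min [538. 195.  60.] max [618. 370. 163.] minoraxis [-1.     0.008] yaw major 89.6
topband 230 mean [541.1 239.1 173.9] min [507. 229. 152.] max [566. 256. 201.] minoraxis [ 0.02 -1.  ] yaw major -178.9
stand 845 mean [594.2 241.5  16.5] min [531. 182.  12.] max [686. 308.  24.] minoraxis [-0.651 -0.759] yaw major 139.4
```

View pics/cA.png

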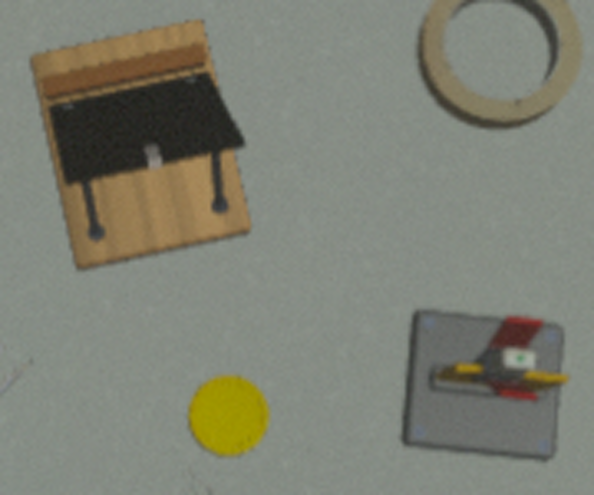

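The enlarged top crop shows the plate's white mark at about (153,155), which is (316,197) in the full image. The red clip's white case is at (518,357), off-centre along the rail. I'll orient the tool first.

```bash
cat >> h.py <<'E'
def go(p,yaw=None):
    "shift in tool axes to world TCP p (mm); twist so tool y has world yaw (deg)"
    s=env.get_state();R=s['orientation'];d=R.T@(np.array(p)-s['tcp_pos'])
    y=np.degrees(np.arctan2(R[1,1],R[0,1]))
    print('t',round(s['t'],2),'tcp',s['tcp_pos'].round(1),'yawY',y.round(2),'shift',d.round(1),'w',s['width'].round(1),'F',s['wrist_force'].round(1),'g',round(s['grasp_force'],1),'tilt',R[:,2].round(3))
    if yaw is not None: print('twist rad',np.radians(y-yaw).round(3))
E
python3 - <<'E'
from h import *
W=cloud(load('t0'))
print(W[194:201,314:320,:].round(0).reshape(7,-1)[::2])
E
python3 -m jog '[[0,0,0,-0.115,85],[0,0,0,-0.115,85],[0,0,0,-0.115,85],[0,0,0,-0.115,85],[0,0,0,-0.115,85],[0,0,0,-0.115,85],[0,0,0,-0.115,85],[0,0,0,-0.115,85],[0,0,0,-0.115,85],[0,0,0,0,85]]'
python3 -c "
from h import *
go([469.5,-176,231],-5.2)"
```

```text
[[603.  36. 111. 603.  34. 112. 602.  32. 117. 602.  30. 115. 602.  28.
  116. 602.  26. 116.]
 [596.  36. 123. 596.  34. 124. 596.  32. 125. 597.  30. 121. 596.  28.
  124. 596.  26. 126.]
 [590.  36. 130. 590.  34. 132. 590.  32. 130. 590.  30. 132. 591.  28.
  129. 590.  26. 134.]
 [587.  36. 129. 586.  34. 132. 587.  32. 129. 586.  30. 132. 586.  28.
  130. 612.  25.  21.]]
t: 0.93
tcp_pos: [247.8, -518.5, 230.8]
orientation: [[0.087, 0.996, -0.0], [0.996, -0.087, 0.001], [0.001, -0.0, -1.0]]
wrist_force: [1.0, 0.6, -0.4]
width: 85.1
grasp_force: 0.0Traceback (most recent call last):
  File "<string>", line 3, in <module>
    go([469.5,-176,231],-5.2)
    ~~^^^^^^^^^^^^^^^^^^^^^^^
  File "h.py", line 21, in go
    print('t',round(s['t'],2),'tcp',s['tcp_pos'].round(1),'yawY',y.round(2),'shift',d.round(1),'w',s['width'].round(1),'F',s['wrist_force'].round(1),'g',round(s['grasp_force'],1),'tilt',R[:,2].round(3))
                                                                                                   ^^^^^^^^^^^^^^^^
AttributeError: 'float' object has no attribute 'round'
```

```bash
sed -i "s/s\['width'\].round(1)/round(s['width'],1)/" h.py
python3 -m jog '[[30,16,0,0,85],[30,16,0,0,85],[30,16,0,0,85],[30,16,0,0,85],[30,16,0,0,85],[30,16,0,0,85],[30,16,0,0,85],[30,16,0,0,85],[30,16,0,0,85],[30,16,0,0,85],[30,16,0,0,85],[30,15,0,0,85]]'
python3 -m jog '[[0,0,0,0,85],[0,0,0,0,85]]'
python3 - <<'E'
from h import *
go([469.5,-176,231],-5.2)
c=cap('wrist','w1');s=cap('scene','s1');t=cap('top','t1')
for n,c in(('w',c),('s',s),('t',t)):
    W=cloud(c);r,g,b=[c['image'][...,k].astype(int) for k in range(3)]
    near=(abs(W[...,0]-469)<45)&(abs(W[...,1]+180)<50)
    for nm,m in(('red',(r>80)&(r>2*g)&(W[...,2]>100)&(W[...,2]<185)),('case',(W[...,2]>155)&(W[...,2]<180)),('yel',(r>110)&(g>.6*r)&(b<.6*g)&(W[...,2]>40))):
        P=W[m&near]
        if len(P)>5: print(n,nm,len(P),P.mean(0).round(1),P.min(0).round(0),P.max(0).round(0))
I=[cv2.imread(f'pics/{k}1.png') for k in 'ws']
cv2.imwrite('pics/w1s1.png',np.hstack([cv2.resize(I[0],(480,360)),cv2.resize(I[1][200:380,280:440],(320,360))]))
E
```

```text
t: 1.93
tcp_pos: [471.1, -175.9, 231.2]
orientation: [[0.094, 0.996, -0.0], [0.996, -0.094, -0.0], [-0.0, -0.0, -1.0]]
wrist_force: [0.8, -1.0, 0.4]
width: 84.9
grasp_force: 0.0
t: 2.1
tcp_pos: [471.0, -175.9, 231.0]
orientation: [[0.089, 0.996, -0.001], [0.996, -0.089, -0.0], [-0.0, -0.001, -1.0]]
wrist_force: [-0.5, -0.8, 0.2]
width: 85.1
grasp_force: 0.0
t 2.1 tcp [ 471.  -175.9  231. ] yawY -5.09 shift [-0.2 -1.4  0. ] w 85.1 F [-0.5 -0.8  0.2] g 0.0 tilt [-0.001 -0.    -1.   ]
twist rad 0.002
w red 361 [ 471.8 -178.7  166.9] [ 448. -191.  138.] [ 495. -167.  169.]
w case 1432 [ 471.9 -177.8  163.1] [ 448. -192.  155.] [ 495. -166.  169.]
w yel 180 [ 471.3 -183.6   93.7] [ 465. -225.   91.] [ 476. -156.   95.]
s case 185 [ 470.4 -181.1  161.7] [ 446. -192.  155.] [ 494. -168.  168.]
s yel 287 [ 469.  -181.5   69.2] [ 426. -224.   40.] [ 475. -159.  312.]
t red 65 [ 473.9 -176.7  163.7] [ 448. -187.  143.] [ 491. -164.  172.]
t case 163 [ 471.3 -174.8  165. ] [ 448. -188.  155.] [ 493. -162.  172.]
t yel 40 [ 468.4 -183.3  100.3] [ 445. -214.   83.] [ 475. -154.  311.]
```

View pics/w1s1.png

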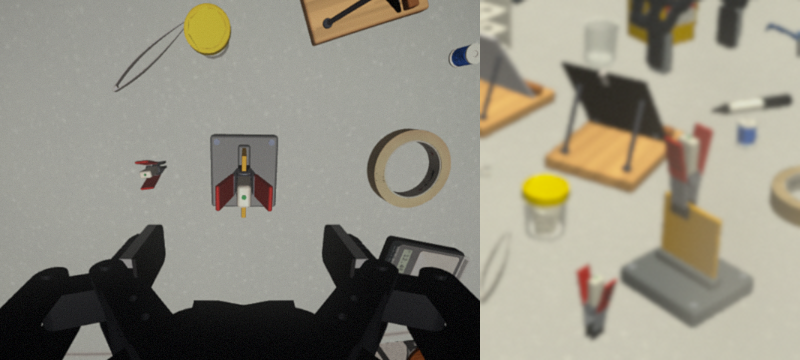

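The wrist view shows the clip centred at about (244,195) between the fingers and squared with them. The jar, the tape and the small clip are clear of the fingers. I'll go down and grip.

```bash
python3 -m jog '[[-3,0,14,0,85],[0,0,14,0,85],[0,0,14,0,85],[0,0,14,0,85],[0,0,14,0,85],[0,0,14,0,85],[0,0,14,0,85],[0,0,0,0,85],[0,0,0,0,70],[0,0,0,0,60]]'
python3 -m jog '[[0,0,0,0,50],[0,0,0,0,45],[0,0,0,0,40],[0,0,0,0,35],[0,0,0,0,30],[0,0,0,0,25],[0,0,0,0,20],[0,0,0,0,15],[0,0,0,0,15],[0,0,0,0,15],[0,0,0,0,15]]'
```

```text
t: 3.08
tcp_pos: [470.2, -181.5, 134.0]
orientation: [[0.092, 0.996, 0.001], [0.996, -0.092, -0.0], [-0.0, 0.001, -1.0]]
wrist_force: [0.3, 1.0, -0.1]
width: 63.4
grasp_force: 0.0
t: 4.0
tcp_pos: [470.2, -180.5, 133.3]
orientation: [[0.09, 0.996, -0.0], [0.996, -0.09, -0.0], [-0.0, -0.0, -1.0]]
wrist_force: [-0.4, -0.3, -0.3]
width: 22.0
grasp_force: 60.3
```

```bash
python3 -m jog '[[0,0,-8,0,15],[0,0,-14,0,15],[0,0,-14,0,15],[0,0,-14,0,15],[0,0,-14,0,15],[0,0,-14,0,15],[0,0,0,0,15],[0,0,0,0,15],[0,0,0,0,15]]'
python3 - <<'E'
from h import *
go([560,31,211],13.2)
s=cap('scene','s2')
cv2.imwrite('pics/s2c.png',cv2.resize(s['image'][150:370,280:480,::-1],None,fx=2.5,fy=2.5,interpolation=2))
E
```

```text
t: 4.75
tcp_pos: [470.0, -180.3, 210.8]
orientation: [[0.09, 0.996, -0.0], [0.996, -0.09, 0.0], [0.0, -0.0, -1.0]]
wrist_force: [0.1, 0.2, -1.6]
width: 21.5
grasp_force: 60.2
t 4.75 tcp [ 470.  -180.3  210.8] yawY -5.16 shift [ 2.186e+02  7.060e+01 -2.000e-01] w 21.5 F [ 0.1  0.2 -1.6] g 60.2 tilt [-0.  0. -1.]
twist rad -0.32
```

View pics/s2c.png

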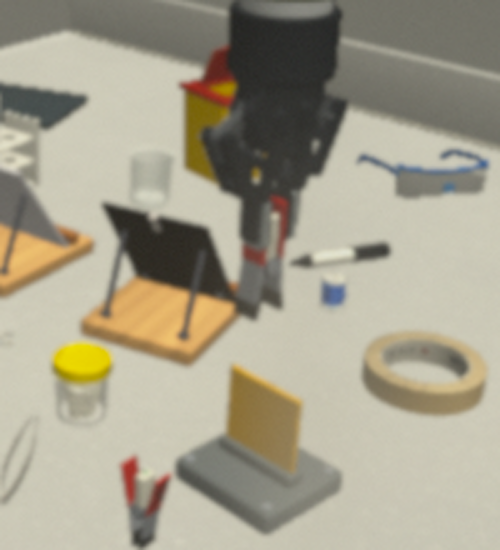

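The crop shows the clip held upright and open at about (265,250), clear of the rail. I'll carry it to a standoff in front of the black plate.

```bash
python3 -m jog '[[0,0,0,-0.08,15],[0,0,0,-0.08,15],[0,0,0,-0.08,15],[0,0,0,-0.08,15],[22,12,0,0,15],[22,12,0,0,15],[22,12,0,0,15],[22,12,0,0,15],[22,12,0,0,15],[22,12,0,0,15],[22,12,0,0,15],[22,11,0,0,15]]'
python3 -m jog '[[0,0,0,0,15],[0,0,0,0,15]]'
python3 - <<'E'
from h import *
go([522,15,211],13.2)
def sor(P): 
    c=P.mean(0);n=np.linalg.svd(P-c,full_matrices=False)[2][2];return c,n*np.sign(n[0])
for k,f in(('wrist','w3'),('top','t3'),('scene','s3')):
    c=cap(k,f);W=cloud(c);I=c['image'].astype(int)
    near=(W[...,0]>560)&(W[...,0]<680)&(W[...,1]>-35)&(W[...,1]<100)&(W[...,2]>35)&(W[...,2]<137)
    m=near&(I.max(2)<75); P=W[m]
    if len(P)<50: print(f,len(P)); continue
    for _ in range(4):
        C,n=sor(P); d=(W[m]-C)@n; P=W[m][abs(d)<4]
    print(f,len(P),'n',n.round(3),'lean',np.degrees(np.arcsin(abs(n[2]))).round(1),'yaw',np.degrees(np.arctan2(n[1],n[0])).round(1))
    # position of the face at z=129, y=31
    ey=np.cross(n,[0,0,1.]);ey/=np.linalg.norm(ey); l=P@ey
    print(' face x at z129,y31:',(C[0]-(n[1]*(31-C[1])+n[2]*(129-C[2]))/n[0]).round(1),'along',np.percentile(l,[.5,99.5]).round(1),'zmax',np.percentile(P[:,2],99.5).round(1), 'ey',ey.round(3))
    wm=near&(I.min(2)>95)&(abs((W-C)@n)<6)
    Q=W[wm]
    if len(Q): print(' white',len(Q),np.median(Q,0).round(1),np.median(Q@ey).round(1))
E
```

```text
t: 5.8
tcp_pos: [522.2, 13.9, 210.1]
orientation: [[-0.228, 0.974, -0.002], [0.974, 0.228, 0.0], [0.001, -0.002, -1.0]]
wrist_force: [1.6, -0.4, -0.8]
width: 21.6
grasp_force: 60.2
t: 5.97
tcp_pos: [522.1, 13.6, 210.1]
orientation: [[-0.231, 0.973, -0.002], [0.973, 0.231, -0.0], [0.0, -0.002, -1.0]]
wrist_force: [-0.1, 0.2, -0.4]
width: 21.8
grasp_force: 60.2
t 5.97 tcp [522.1  13.6 210.1] yawY 13.33 shift [ 1.3  0.2 -0.9] w 21.8 F [-0.1  0.2 -0.4] g 60.2 tilt [-0.002 -0.    -1.   ]
twist rad 0.002
w3 6045 n [0.79  0.189 0.584] lean 35.7 yaw 13.5
 face x at z129,y31: 590.5 along [ 55.3 162.5] zmax 129.1 ey [ 0.233 -0.973  0.   ]
 white 293 [594.8  28.1 126.3] 110.9
t3 0
s3 790 n [0.797 0.192 0.573] lean 35.0 yaw 13.5
 face x at z129,y31: 584.7 along [ 63.7 165.4] zmax 127.3 ey [ 0.234 -0.972  0.   ]
 white 34 [600.9  82.2  93.2] 61.2
```

View pics/w3.png

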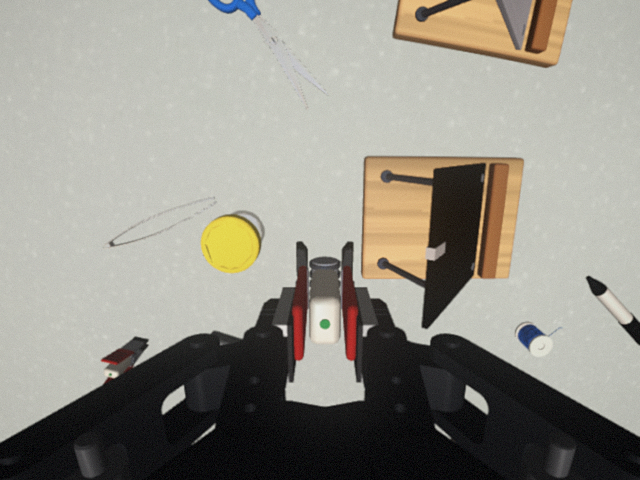

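The wrist view shows the clip held open and upright at (325,310). The plate's white mark is at (436,251), and plate and gripper are parallel.

```bash
python3 - <<'E'
from h import *
c=load('w3');W=cloud(c);I=c['image'].astype(int)
s=env.get_state();R=s['orientation'];p=s['tcp_pos']
m=np.zeros(W.shape[:2],bool);m[285:345,308:342]=1
w=W[m&(I.min(2)>120)]; print('case',((w-p)@R).min(0).round(1),((w-p)@R).max(0).round(1),np.percentile(w[:,2],95))
m[:]=0;m[265:362,285:365]=1
r,g,b=np.moveaxis(I,2,0)
w=W[m&(r>80)&(r>2*g)];q=(w-p)@R; print('red',np.percentile(q,[1,50,99],axis=0).round(1))
e=np.array([587.5,28.5,129]);n=np.array([.973,.233,0])
t=e+4*n; go([t[0],t[1],210],13.5)
E
```

```text
case [nan nan nan] [nan nan nan] nan
red [[nan nan nan]
 [nan nan nan]
 [nan nan nan]]
t 6.12 tcp [522.2  11.9 210.7] yawY 13.14 shift [ 1.3 71.4  0.6] w 21.6 F [-0.5  0.1 -1.4] g 60.2 tilt [-0.001 -0.    -1.   ]
twist rad -0.006
```

```bash
python3 -m jog '[[0,12,0,0,15],[0,12,0,0,15],[0,12,0,0,15],[0,12,0,0,15],[0,12,0,0,15],[0,11,0,0,15],[0,0,10,0,15],[0,0,5,0,15],[0,0,0,0,15],[0,0,0,0,15]]'
python3 - <<'E'
from h import *
go([591.4,29.4,169],13.5)
cap('wrist','w4');s=cap('scene','s4');W=cloud(s)
cv2.imwrite('pics/s4c.png',cv2.resize(s['image'][170:290,290:410,::-1],None,fx=5,fy=5,interpolation=2))
for v in range(205,250,4): print(v,[tuple(W[v,u].round(0)) for u in range(338,372,6)])
E
```

```text
t: 6.95
tcp_pos: [590.3, 28.2, 195.3]
orientation: [[-0.227, 0.974, -0.003], [0.974, 0.227, 0.0], [0.001, -0.002, -1.0]]
wrist_force: [0.5, -0.2, 0.0]
width: 21.5
grasp_force: 60.2
t 6.95 tcp [590.3  28.2 195.3] yawY 13.13 shift [ 0.9  1.4 26.3] w 21.5 F [ 0.5 -0.2  0. ] g 60.2 tilt [-0.003  0.    -1.   ]
twist rad -0.006
205 [(np.float64(574.0), np.float64(26.0), np.float64(209.0)), (np.float64(581.0), np.float64(14.0), np.float64(210.0)), (np.float64(610.0), np.float64(21.0), np.float64(201.0)), (np.float64(951.0), np.float64(275.0), np.float64(47.0)), (np.float64(944.0), np.float64(245.0), np.float64(57.0)), (np.float64(941.0), np.float64(220.0), np.float64(64.0))]
209 [(np.float64(569.0), np.float64(21.0), np.float64(202.0)), (np.float64(579.0), np.float64(12.0), np.float64(202.0)), (np.float64(1014.0), np.float64(350.0), np.float64(-4.0)), (np.float64(949.0), np.float64(272.0), np.float64(34.0)), (np.float64(942.0), np.float64(243.0), np.float64(44.0)), (np.float64(942.0), np.float64(220.0), np.float64(50.0))]
213 [(np.float64(581.0), np.float64(31.0), np.float64(187.0)), (np.fl
[... 2751 characters left out ...]
45 [(np.float64(607.0), np.float64(50.0), np.float64(92.0)), (np.float64(605.0), np.float64(30.0), np.float64(100.0)), (np.float64(606.0), np.float64(12.0), np.float64(105.0)), (np.float64(607.0), np.float64(-5.0), np.float64(110.0)), (np.float64(608.0), np.float64(-21.0), np.float64(116.0)), (np.float64(822.0), np.float64(122.0), np.float64(-1.0))]
249 [(np.float64(614.0), np.float64(55.0), np.float64(78.0)), (np.float64(618.0), np.float64(40.0), np.float64(81.0)), (np.float64(616.0), np.float64(20.0), np.float64(89.0)), (np.float64(616.0), np.float64(2.0), np.float64(95.0)), (np.float64(616.0), np.float64(-16.0), np.float64(101.0)), (np.float64(802.0), np.float64(106.0), np.float64(-2.0))]
```

View pics/s4c.png

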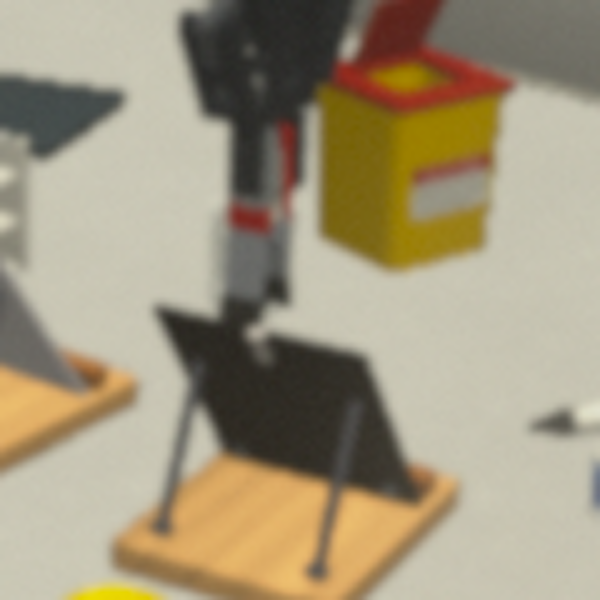

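View pics/w4.png

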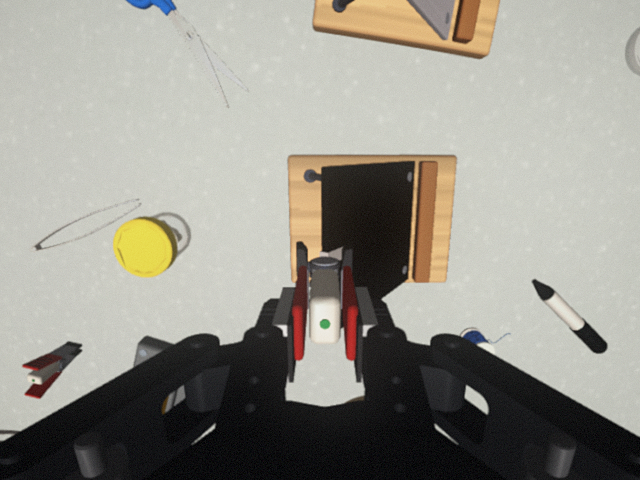

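The two views show the jaws straddling the edge line at the white mark: jaws at (238,310) and (278,295), mark at (258,340) in the scene crop. I'll lower in steps and watch the force.

```bash
python3 -m jog '[[0,1,5,0,15],[0,0,5,0,15],[0,0,5,0,15],[0,0,5,0,15],[0,0,0,0,15]]'; python3 -m jog '[[0,0,3,0,15],[0,0,3,0,15],[0,0,0,0,15]]'
```

```text
t: 7.47
tcp_pos: [591.9, 29.1, 174.7]
orientation: [[-0.228, 0.974, -0.002], [0.974, 0.228, 0.0], [0.001, -0.002, -1.0]]
wrist_force: [0.1, -1.1, -0.8]
width: 21.6
grasp_force: 60.2
t: 7.72
tcp_pos: [592.6, 29.0, 169.7]
orientation: [[-0.228, 0.974, -0.001], [0.974, 0.228, -0.0], [0.0, -0.001, -1.0]]
wrist_force: [0.0, -0.8, -0.6]
width: 21.5
grasp_force: 60.2
```

```bash
python3 -m jog '[[0,0,2,0,15],[0,0,2,0,15],[0,0,0,0,15]]'; python3 -m jog '[[0,0,2,0,15],[0,0,1,0,15],[0,0,0,0,15]]'; python3 -m jog '[[0,0,2,0,15],[0,0,0,0,15]]'
python3 - <<'E'
from h import *
go([591.4,29.4,169],13.5)
s=cap('scene','s5')
cv2.imwrite('pics/s5c.png',cv2.resize(s['image'][190:270,310:390,::-1],None,fx=6,fy=6,interpolation=2))
E
```

```text
t: 7.97
tcp_pos: [593.9, 29.1, 166.8]
orientation: [[-0.228, 0.974, 0.003], [0.974, 0.228, 0.0], [-0.001, 0.003, -1.0]]
wrist_force: [2.4, 0.1, 0.3]
width: 21.9
grasp_force: 60.0
t: 8.22
tcp_pos: [595.0, 29.1, 164.8]
orientation: [[-0.228, 0.974, 0.005], [0.974, 0.228, 0.0], [-0.001, 0.005, -1.0]]
wrist_force: [3.8, 0.7, 3.5]
width: 21.9
grasp_force: 60.0
t: 8.38
tcp_pos: [595.8, 29.1, 163.2]
orientation: [[-0.228, 0.974, 0.007], [0.974, 0.228, 0.0], [-0.001, 0.007, -1.0]]
wrist_force: [5.9, 1.5, 4.6]
width: 22.1
grasp_force: 59.9
t 8.38 tcp [595.8  29.1 163.2] yawY 13.19 shift [ 1.2 -4.1 -5.8] w 22.1 F [5.9 1.5 4.6] g 59.9 tilt [ 0.007  0.    -1.   ]
twist rad -0.005
```

View pics/s5c.png

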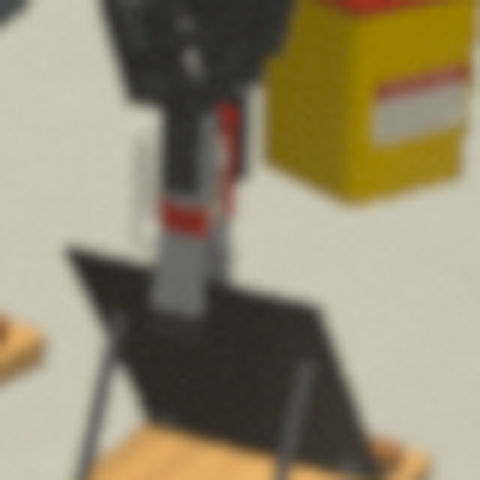

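The jaws are well down over the edge, with the far jaw tip resting lightly on the plate's upper face (about 6 N). I'll open gradually while backing toward the robot, so the clip can swing into line with the plate.

```bash
python3 -m jog '[[0,0,0,0,26],[0,-1,0.5,0,30],[0,-2,0.5,0,34],[0,-3,0.5,0,38],[0,-3,0.5,0,42],[0,-3,0.5,0,46],[0,-3,0.5,0,50]]'
python3 - <<'E'
from h import *
go([591.4,29.4,169],13.5)
s=cap('scene','s6');cap('wrist','w6')
cv2.imwrite('pics/s6c.png',np.hstack([cv2.resize(s['image'][180:280,300:400,::-1],(400,400),interpolation=2),cv2.resize(cv2.imread('pics/w6.png')[180:420,200:440],(400,400))]))
E
```

```text
t: 9.02
tcp_pos: [577.1, 25.5, 157.7]
orientation: [[-0.228, 0.974, -0.002], [0.974, 0.228, 0.0], [0.0, -0.001, -1.0]]
wrist_force: [-0.7, 0.1, -0.4]
width: 50.1
grasp_force: 0.3
t 9.02 tcp [577.1  25.5 157.7] yawY 13.17 shift [  0.6  14.8 -11.4] w 50.1 F [-0.7  0.1 -0.4] g 0.3 tilt [-0.002  0.    -1.   ]
twist rad -0.006
```

View pics/s6c.png

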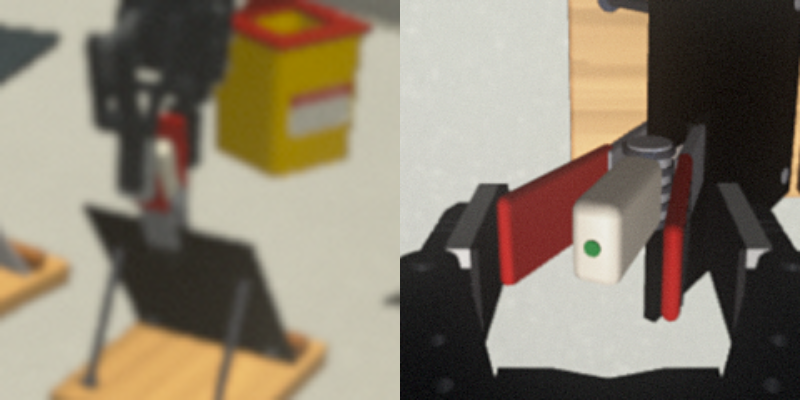

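The clip has tipped into line with the plate, its jaws closed on the edge. The near handle sits beside the near pad and the far pad is clear. I'll open fully, keep backing, then lift.

```bash
python3 -m jog '[[0,-2,0,0,56],[0,-2,0,0,62],[0,-2,0,0,68],[0,-2,0,0,74],[0,-2,0,0,80],[0,-2,0,0,85],[0,0,0,0,85],[0,0,0,0,85]]'
python3 -m jog '[[0,0,-8,0,85],[0,0,-14,0,85],[0,0,-14,0,85],[0,0,-14,0,85],[0,0,-14,0,85],[0,0,-14,0,85],[0,0,-14,0,85],[0,-20,-14,0,85],[0,-20,0,0,85],[0,-20,0,0,85],[0,0,0,0,85],[0,0,0,0,85]]'
python3 - <<'E'
from h import *
n=np.array([.79,.189,.584]);n/=np.linalg.norm(n);ey=np.cross([0,0,1.],n);ey/=np.linalg.norm(ey);ez=np.cross(n,ey)
E=np.array([587.5,28.5,129]); T=np.c_[n,ey,ez]
for k in('wrist','scene','top'):
    c=cap(k,k[0]+'7');W=cloud(c);I=c['image'].astype(int);r,g,b=np.moveaxis(I,2,0)
    q=(W-E)@T; q[...,2]+=135
    near=(abs(q[...,0])<40)&(abs(q[...,1])<60)&(q[...,2]>138)&(q[...,2]<230)
    for nm,m in(('all',near),('red',near&(r>70)&(r>2*g)),('case',near&(I.min(2)>110))):
        Q=q[m]
        if len(Q)>8: print(k,nm,len(Q),'\n',np.percentile(Q,[1,50,99],axis=0).round(1))
    Q=q[near]
    # axis of the clip: centre in bands along z
    for a in range(140,215,15):
        B=Q[(Q[:,2]>a)&(Q[:,2]<a+15)]
        if len(B)>8: print('  band',a,((np.percentile(B,3,axis=0)+np.percentile(B,97,axis=0))/2).round(1)[:2])
E
```

```text
t: 9.78
tcp_pos: [566.5, 22.8, 158.4]
orientation: [[-0.228, 0.974, 0.0], [0.974, 0.228, -0.0], [-0.0, 0.0, -1.0]]
wrist_force: [0.5, 0.4, 0.1]
width: 85.0
grasp_force: 0.0
t: 10.78
tcp_pos: [507.8, 9.1, 265.4]
orientation: [[-0.228, 0.974, 0.002], [0.974, 0.228, -0.0], [-0.001, 0.002, -1.0]]
wrist_force: [-0.3, -0.3, -0.1]
width: 85.0
grasp_force: 0.0
wrist all 2444 
 [[-20.3  -8.6 141.1]
 [  2.5   4.6 181.4]
 [ 24.6  13.2 193.8]]
wrist red 1009 
 [[-20.1  -8.3 155.8]
 [-14.1   3.1 185.2]
 [ 24.7  12.  194.1]]
wrist case 714 
 [[ -2.6  -7.4 151.1]
 [  6.9   1.8 186.2]
 [  8.2  10.3 189.2]]
  band 140 [3.  2.8]
  band 155 [2.9 2.8]
  band 170 [3.  2.3]
  band 185 [2.2 2.2]
scene all 310 
 [[-21.9 -11.2 139.3]
 [ -1.5  -3.4 176.1]
 [ 23.   11.2 194.6]]
scene red 34 
 [[-21.7 -10.2 173.9]
 [ 19.1  -2.9 187.6]
 [ 22.2   4.  193. ]]
scene case 80 
 [[-21.5 -10.  145.6]
 [  0.9  -0.5 185.9]
 [ 21.   12.7 193.2]]
  band 140 [-0.1 -2.3]
  band 155 [ 0.4 -0.9]
  band 170 [0.2 0.3]
  band 185 [0.6 0.4]
```

The measurements agree with a good fit: jaw tips about 30 mm below the edge, roughly 2 mm from the mark, clip axis in line with the plate, and the gripper clear. I'm handing it in.

```bash
python3 -c "
from station import env
print(env.finish_job())"
```

```text
the job is handed in; nothing more can be done
None
```

I moved the red clip to the black plate's top edge and released it there. By my camera measurements it is in line with the plate, about 2 mm from the white mark and about 30 mm down over the edge. I handed the job in at about 11 s; it returned no verdict.

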